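Load the deburring tumbler and start it

TASK

Put all the finned heat sinks lying on the bench into the loading tray of the tumbler, then lift the tray by its bar to tip the whole load into the hopper and let the tray back down flat. After that slide the dust cover of the start box fully aside, press the start button all the way in, and slide the cover fully home again. Leave everything else on the bench where it is.

Things in the scene. Friction and masses are not known exactly. Their poses are not given: they have to be found in the camera images.
- sink0: finned aluminium heat sink, 60 (its x) x 30 (its y) x 26 (its z) mm, about 80 g; all five are alike and three to five of them are present (None when absent). Origin: centre of its underside; z points up when it lies on its base, fins up
- sink1: finned aluminium heat sink, 60 (its x) x 30 (its y) x 26 (its z) mm, about 80 g; all five are alike and three to five of them are present (None when absent). Origin: centre of its underside; z points up when it lies on its base, fins up
- sink2: finned aluminium heat sink, 60 (its x) x 30 (its y) x 26 (its z) mm, about 80 g; all five are alike and three to five of them are present (None when absent). Origin: centre of its underside; z points up when it lies on its base, fins up
- sink3: finned aluminium heat sink, 60 (its x) x 30 (its y) x 26 (its z) mm, about 80 g; all five are alike and three to five of them are present (None when absent). Origin: centre of its underside; z points up when it lies on its base, fins up
- sink4: finned aluminium heat sink, 60 (its x) x 30 (its y) x 26 (its z) mm, about 80 g; all five are alike and three to five of them are present (None when absent). Origin: centre of its underside; z points up when it lies on its base, fins up
- tray (a joint): tipping angle of the aluminium loading tray: 0 lying flat (home, where gravity holds it), up to 1.4 with its bar lifted up and over towards the hopper. Nearly free hinge, horizontal along the tumbler's y, at the tray's open (hopper) end; unheld, it falls back to 0. It weighs 0.4 kg empty. The heat sinks slide out only when it is steep, at about 0.8 to 1.3
- tray_mid (a point): centre of the tray's inner floor (115 mm above the bench when flat), turning with the tray: x towards the hopper, z out of the tray. Clear inside 155 mm (x) x 180 mm (y), walls 5 mm thick rise 35 mm above the floor on three sides, the +x end is an open spout. The hinge line lies at x +77.5, z -5 mm from this point
- tray_grip (a point): middle of the tray's black handle bar, same axes as tray_mid. Round bar 12 mm thick and 120 mm long along y, 40 mm of free space between it and the tray's near wall; it lies 207 mm from the hinge line and 22 mm above it (132 mm above the bench when flat). Pinched from above, it can turn between the fingers as the tray tips
- hopper (a point): point in the tumbler's feed hopper, a fixed open steel box just beyond the tray's spout: this point is 20 mm above the bench at the hopper's centre (100 mm beyond the hinge line), x away from the tray, z up. Inside 192 (x) x 207 (y) mm, rim 151 mm above the bench (at the tray side 102 mm); below the spout a steel chute drops steeply to the flat floor
- cover (a joint): travel of the start box's sliding steel dust cover in m: 0 fully home over the button, 0.085 fully aside. Slides with about 2 N of friction and stays where it is left; may start up to 0.01 open
- cover_grip (a point): middle of the black upright ridge on top of the dust cover, 91 mm above the bench: the ridge is 12 mm thick (x), 45 mm long (y) and 26 mm high (top 13 mm above this point, bottom 13 mm below on the cover plate of 66 x 72 mm). x is the opening direction of the cover. The button is straight below the cover when the cover is home
- start (a joint): travel of the start button in m: 0 out, 0.006 fully pressed; a spring returns it (about 5 N fully down)
- start_top (a point): centre of the top face of the round black start button, 32 mm in diameter, z up, on a grey box 200 x 100 x 40 mm
- bush: rubber bush, stepped cylinder 28 mm wide, 32 mm high, a bystander among the heat sinks; origin at its underside
- driver: screwdriver 190 mm long lying along its x, bystander
- handset: black radio handset 195 x 55 x 40 mm, long along its x, bystander; origin at its underside

How it is judged (in metres and radians):
On the way, in this order (a step that is already met when the one before it is completed fails the run):
1. all the heat sinks lie in the loading tray (one that was knocked on into the hopper counts too) (((((x of sink0 in the frame of tray_mid between -0.085 and 0.08 m and y of sink0 in the frame of tray_mid between -0.098 and 0.098 m and z of sink0 in the frame of tray_mid between -0.02 and 0.06 m) or (x of sink0 in the frame of hopper between -0.09 and 0.105 m and y of sink0 in the frame of hopper between -0.11 and 0.11 m and z of sink0 in the frame of hopper between -0.02 and 0.12 m)) and (x of sink1 in the frame of tray_mid between -0.085 and 0.08 m and y of sink1 in the frame of tray_mid between -0.098 and 0.098 m and z of sink1 in the frame of tray_mid between -0.02 and 0.06 m) and (x of sink2 in the frame of tray_mid between -0.085 and 0.08 m and y of sink2 in the frame of tray_mid between -0.098 and 0.098 m and z of sink2 in the frame of tray_mid between -0.02 and 0.06 m) and (x of sink3 in the frame of tray_mid between -0.085 and 0.08 m and y of sink3 in the frame of tray_mid between -0.098 and 0.098 m and z of sink3 in the frame of tray_mid between -0.02 and 0.06 m) and (x of sink4 in the frame of tray_mid between -0.085 and 0.08 m and y of sink4 in the frame of tray_mid between -0.098 and 0.098 m and z of sink4 in the frame of tray_mid between -0.02 and 0.06 m)) or ((x of sink0 in the frame of tray_mid between -0.085 and 0.08 m and y of sink0 in the frame of tray_mid between -0.098 and 0.098 m and z of sink0 in the frame of tray_mid between -0.02 and 0.06 m) and ((x of sink1 in the frame of tray_mid between -0.085 and 0.08 m and y of sink1 in the frame of tray_mid between -0.098 and 0.098 m and z of sink1 in the frame of tray_mid between -0.02 and 0.06 m) or (x of sink1 in the frame of hopper between -0.09 and 0.105 m and y of sink1 in the frame of hopper between -0.11 and 0.11 m and z of sink1 in the frame of hopper between -0.02 and 0.12 m)) and (x of sink2 in the frame of tray_mid between -0.085 and 0.08 m and y of sink2 in the frame of tray_mid between -0.098 and 0.098 m and z of sink2 in the frame of tray_mid between -0.02 and 0.06 m) and (x of sink3 in the frame of tray_mid between -0.085 and 0.08 m and y of sink3 in the frame of tray_mid between -0.098 and 0.098 m and z of sink3 in the frame of tray_mid between -0.02 and 0.06 m) and (x of sink4 in the frame of tray_mid between -0.085 and 0.08 m and y of sink4 in the frame of tray_mid between -0.098 and 0.098 m and z of sink4 in the frame of tray_mid between -0.02 and 0.06 m)) or ((x of sink0 in the frame of tray_mid between -0.085 and 0.08 m and y of sink0 in the frame of tray_mid between -0.098 and 0.098 m and z of sink0 in the frame of tray_mid between -0.02 and 0.06 m) and (x of sink1 in the frame of tray_mid between -0.085 and 0.08 m and y of sink1 in the frame of tray_mid between -0.098 and 0.098 m and z of sink1 in the frame of tray_mid between -0.02 and 0.06 m) and ((x of sink2 in the frame of tray_mid between -0.085 and 0.08 m and y of sink2 in the frame of tray_mid between -0.098 and 0.098 m and z of sink2 in the frame of tray_mid between -0.02 and 0.06 m) or (x of sink2 in the frame of hopper between -0.09 and 0.105 m and y of sink2 in the frame of hopper between -0.11 and 0.11 m and z of sink2 in the frame of hopper between -0.02 and 0.12 m)) and (x of sink3 in the frame of tray_mid between -0.085 and 0.08 m and y of sink3 in the frame of tray_mid between -0.098 and 0.098 m and z of sink3 in the frame of tray_mid between -0.02 and 0.06 m) and (x of sink4 in the frame of tray_mid between -0.085 and 0.08 m and y of sink4 in the frame of tray_mid between -0.098 and 0.098 m and z of sink4 in the frame of tray_mid between -0.02 and 0.06 m)) or ((x of sink0 in the frame of tray_mid between -0.085 and 0.08 m and y of sink0 in the frame of tray_mid between -0.098 and 0.098 m and z of sink0 in the frame of tray_mid between -0.02 and 0.06 m) and (x of sink1 in the frame of tray_mid between -0.085 and 0.08 m and y of sink1 in the frame of tray_mid between -0.098 and 0.098 m and z of sink1 in the frame of tray_mid between -0.02 and 0.06 m) and (x of sink2 in the frame of tray_mid between -0.085 and 0.08 m and y of sink2 in the frame of tray_mid between -0.098 and 0.098 m and z of sink2 in the frame of tray_mid between -0.02 and 0.06 m) and ((x of sink3 in the frame of tray_mid between -0.085 and 0.08 m and y of sink3 in the frame of tray_mid between -0.098 and 0.098 m and z of sink3 in the frame of tray_mid between -0.02 and 0.06 m) or (x of sink3 in the frame of hopper between -0.09 and 0.105 m and y of sink3 in the frame of hopper between -0.11 and 0.11 m and z of sink3 in the frame of hopper between -0.02 and 0.12 m)) and (x of sink4 in the frame of tray_mid between -0.085 and 0.08 m and y of sink4 in the frame of tray_mid between -0.098 and 0.098 m and z of sink4 in the frame of tray_mid between -0.02 and 0.06 m)) or ((x of sink0 in the frame of tray_mid between -0.085 and 0.08 m and y of sink0 in the frame of tray_mid between -0.098 and 0.098 m and z of sink0 in the frame of tray_mid between -0.02 and 0.06 m) and (x of sink1 in the frame of tray_mid between -0.085 and 0.08 m and y of sink1 in the frame of tray_mid between -0.098 and 0.098 m and z of sink1 in the frame of tray_mid between -0.02 and 0.06 m) and (x of sink2 in the frame of tray_mid between -0.085 and 0.08 m and y of sink2 in the frame of tray_mid between -0.098 and 0.098 m and z of sink2 in the frame of tray_mid between -0.02 and 0.06 m) and (x of sink3 in the frame of tray_mid between -0.085 and 0.08 m and y of sink3 in the frame of tray_mid between -0.098 and 0.098 m and z of sink3 in the frame of tray_mid between -0.02 and 0.06 m) and ((x of sink4 in the frame of tray_mid between -0.085 and 0.08 m and y of sink4 in the frame of tray_mid between -0.098 and 0.098 m and z of sink4 in the frame of tray_mid between -0.02 and 0.06 m) or (x of sink4 in the frame of hopper between -0.09 and 0.105 m and y of sink4 in the frame of hopper between -0.11 and 0.11 m and z of sink4 in the frame of hopper between -0.02 and 0.12 m))))), for 0.2 s.
2. the tray is tipped well up (over 0.9 rad) (value of joint tray above 0.9 rad), for 0.05 s.
3. all heat sinks are in the hopper and the tray is back down flat (x of sink0 in the frame of hopper between -0.09 and 0.105 m and y of sink0 in the frame of hopper between -0.11 and 0.11 m and z of sink0 in the frame of hopper between -0.02 and 0.12 m and x of sink1 in the frame of hopper between -0.09 and 0.105 m and y of sink1 in the frame of hopper between -0.11 and 0.11 m and z of sink1 in the frame of hopper between -0.02 and 0.12 m and x of sink2 in the frame of hopper between -0.09 and 0.105 m and y of sink2 in the frame of hopper between -0.11 and 0.11 m and z of sink2 in the frame of hopper between -0.02 and 0.12 m and x of sink3 in the frame of hopper between -0.09 and 0.105 m and y of sink3 in the frame of hopper between -0.11 and 0.11 m and z of sink3 in the frame of hopper between -0.02 and 0.12 m and x of sink4 in the frame of hopper between -0.09 and 0.105 m and y of sink4 in the frame of hopper between -0.11 and 0.11 m and z of sink4 in the frame of hopper between -0.02 and 0.12 m and value of joint tray below 0.05 rad), for 0.2 s.
4. the dust cover is slid fully aside (value of joint cover above 0.07 m), for 0.1 s.
5. the start button is pressed in (value of joint start above 0.0045 m and value of joint cover above 0.06 m), for 0.05 s.
6. the cover is fully home again (value of joint cover below 0.006 m), for 0.2 s.
At the end, for the whole second after the job is handed in: all present heat sinks at rest in the hopper, tray down flat (within 0.05 rad), dust cover home within 6 mm, button out again (all of step 3 and linear speed of each of sink0, sink1, sink2, sink3, sink4 below 0.03 m/s and value of joint cover below 0.006 m and value of joint start below 0.002 m); the robot touches nothing.
It fails at once if a bystander (bush, screwdriver or handset) is shifted more than 5 cm (distance of any of bush, driver, handset from where it was at the start of the episode above 0.05 m).
Of sink0, sink1, sink2, sink3, sink4 only 3 to 5 are there at a start; the rules pass over those that are not, and their reading is None.
At some moment in a run one of sink0, sink1, sink2, sink3, sink4 may be knocked a few centimetres aside while the robot is not near it.
Once in a run the grip may slacken for a moment while it holds something.
It also fails if it takes over 210 s, if anything falls off the work surface, if the arm or the gripper's body presses on something with over 40 N, if the wrist force passes 120 N, or if a joint passes its speed limit or range.

ROBOT

A 7-joint arm with a two-finger parallel gripper is mounted at the origin on the work surface. World frame = base frame: x ahead of the robot, y to its left, z up, the work surface at z = 0. Lengths are in m, angles in degrees, forces in N, time in s.
With the tool pointing down it reaches from about 0.4 to 0.85 m from the base axis. Payload 4.5 kg.
Tool frame: the origin (TCP) lies between the finger pads; the fingertips stand 19 mm ahead of it and the grasp point (between the pads) is the TCP (bot.tcp_to_tips is the distance from the TCP to the fingertips, in m); z points along the fingers, y is the direction in which the jaws open and shut (so a half turn about z gives the same grasp; the last joint's range is limited). The gripper opens to 85 mm and grips with 20 to 120 N. Pads are 22 mm wide; open, the fingers measure 114 mm over their backs; the gripper's body (76 mm by 85 mm) begins 54 mm behind the grasp point. The pads swing forward as they close: fully open they stand 13 mm farther back than shut.
Start: joints at [75.218, 39.483, -11.15, 89.685, 9.013, 51.709, -12.324], TCP at [0.18, -0.599, 0.25] pointing down, gripper open.
Joint ranges: [-172.22, 172.22], [-26.19, 119.32], [-84.43, 86.54], [7.71, 146.69], [-57.33, 237.33], [2.42, 119.75], [-152.13, 152.13]. Speed limits (degrees/s): [147.25, 147.25, 180, 180, 180, 180, 180].

INTERFACE

Orientations are given as [roll, pitch, yaw] about the fixed x, y, z axes, in that order (R = Rz(yaw) Ry(pitch) Rx(roll)).
In Python, from workcell import readout, cams, bot gives the robot as it stands.
- The arm moves only by the tool jog_arm, never from a script. Its argument "motion" is a list of rows, each a list of 7 numbers: the turn, a rotation vector about the world's x, y, z in units of 5 degrees (1.0 is 5 degrees), then the shift along the world's x, y, z in m, then the gripper's target within -1 to 1 (shut at 1, half-way at 0, fully open at -1). A call has 1 to 5 rows; each row shifts and turns the commanded pose from where the row before left it; what a row does not reach is not made up. A row lasts 1/12 s, in which the tool goes at most 41.7 mm and 7.16 degrees, less where a joint would pass 70% of its speed; a pose out of reach is approached as far as the arm can. A call is refused whole if a number of a shift passes 0.0417 or a number of a turn 1, either way. A call with a gripper value outside its range is refused whole. The fingers move at their own pace and stop on an object; "force" is the grip in N (left out, the last holds). Time passes only in rows, so rows that do not move let the fingers close. It gives the time, the measured TCP pose, the force and the opening at its end, in the units of the state.
- readout.read_state(): the state, without advancing time (a new reading comes with each control period).
- cams.snapshot(name): name is "side" or "top"; returns the picture (400x640x3 uint8, red, green, blue); there is no depth.
- cams.camera_model(name): a dict with "fx", "fy", "cx", "cy" (pixels), "R" (3x3) and "t" (3): a world point X has camera coordinates R X + t. Camera axes: x right, y down, z forward; pixel columns grow to the right and rows downward; lengths in m; the calibration is good to about 2 mm. A picture is of the moment at which its call begins. camera_model takes no time and is no camera call.
- bot.finish_job(): hands the job in, once; it reports no verdict.
The state is a dict: "time": time; "q": joint angles; "qd": joint speeds; "joint_torque": joint torques, N m; "tcp_pos": TCP position; "ee_rot": TCP orientation; "force": force on the tool from outside, world axes, zero at the start; "moment": the same for the moment, N m; "grip_width": finger opening in m.
Only numpy, scipy, OpenCV 4.12 (cv2) and the standard library are available. Lean on these libraries where they do the work, as an engineer would, in place of code of your own. Each camera call takes 0.05 s, during which the arm holds its last target. There are 200 camera calls.

## Working session

There is one attempt and no reset: what is moved stays moved. The work goes in short steps, Python scripts to look and compute and a tool call to move; the robot and the scene stay as the last step left them, time stands still between calls to the robot, and variables do not carry over. Pictures are saved under pics/ and viewed, about 12 in all and at most 16, crops included, and the job is handed in when it is done.

Besides the shell and the picture viewer there is one more tool, called after "Call:" as a command line: name --pt "numbers of a row" for each row, then --argument value for the rest. jog_arm: Moves the arm, as the interface text tells. Its arguments: {"type":"object","properties":{"motion":{"type":"array"},"force":{"type":"number"}},"required":["motion"]}

```bash
ls; mkdir -p pics; cat > h.py <<'E'
import numpy as np,cv2
from workcell import readout,cams,bot
def snap(c,f=None):
    im=cams.snapshot(c)
    if f: cv2.imwrite('pics/'+f,im[:,:,::-1])
    return im
def ray(c,u,v,z):
    m=cams.camera_model(c);R=np.array(m['R']);t=np.array(m['t'])
    o=-R.T@t;d=R.T@np.array([(u-m['cx'])/m['fx'],(v-m['cy'])/m['fy'],1])
    return o+d*(z-o[2])/d[2]
def pix(c,X):
    m=cams.camera_model(c);p=np.array(m['R'])@np.array(X)+np.array(m['t'])
    return m['fx']*p[0]/p[2]+m['cx'],m['fy']*p[1]/p[2]+m['cy']
E
python3 - <<'E'
from h import *
snap('top','t0.png');snap('side','s0.png')
for c in('top','side'):
    m=cams.camera_model(c);R=np.array(m['R']);print(c,m['fx'],m['cx'],m['cy'],-R.T@np.array(m['t']),R.round(2).tolist())
print(readout.read_state())
E
```

```text
pics
top 504.5707329906126 315.7272008734445 202.79699346059348 [ 0.36798385 -0.0427706   1.29680202] [[0.0, -1.0, 0.0], [-0.98, -0.0, -0.19], [0.19, -0.0, -0.98]]
side 403.21943639668393 311.33374906677625 195.96474499884297 [ 0.2199912  -0.52364654  0.70190901] [[0.77, -0.64, 0.0], [-0.44, -0.53, -0.72], [0.47, 0.55, -0.69]]
{'time': 0.1, 'q': array([ 75.21851982,  39.52951366, -11.14512096,  89.74130107,
         9.01292864,  51.71076753, -12.32427979]), 'qd': array([ 0.02348936, -0.08922113,  0.03852986, -0.25107044, -0.08909499,
       -0.09114231, -0.06090382]), 'joint_torque': array([-3.20766507e-03, -5.40604591e+01, -1.27137579e+00, -1.58987993e+01,
        9.38353798e-03,  4.43391196e-03, -4.26273374e-06]), 'tcp_pos': array([ 0.17957695, -0.59803917,  0.24954073]), 'ee_rot': array([-1.79900615e+02,  7.72285224e-03,  1.67229316e+01]), 'force': array([0.78187283, 0.05440475, 0.16878232]), 'moment': array([-0.0134545 ,  0.0368427 ,  0.01154189]), 'grip_width': 0.08546237373853939}
```

View pics/t0.png

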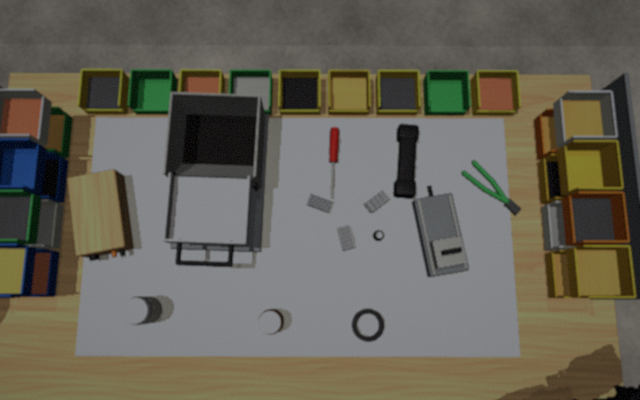

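View pics/s0.png

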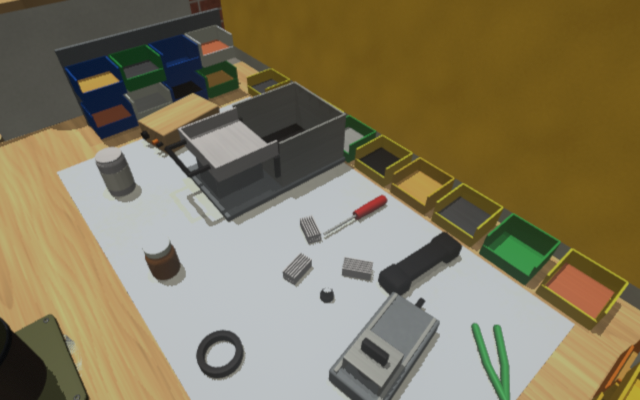

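Three heat sinks show in the top view, at about (320,203), (377,202) and (346,238). The bush is at (378,236), the screwdriver at (334,160), the handset at (405,160), the start box at (440,235) and the tray with its bar at (205,255). Next I'll segment them.

```bash
python3 - <<'E'
from h import *
im=cv2.imread('pics/t0.png')
hsv=cv2.cvtColor(im,cv2.COLOR_BGR2HSV)
g=hsv[:,:,2]
print('bg',g[280,300],'sink',g[200:206,316:324])
m=(g<125).astype(np.uint8)
n,l,s,c=cv2.connectedComponentsWithStats(m[185:260,295:400])
for i in range(1,n):
    if s[i,4]<40: continue
    ys,xs=np.where(l==i);r=cv2.minAreaRect(np.c_[xs+295,ys+185].astype(np.float32))
    b=np.array([ray('top',*p,0.02)[:2] for p in cv2.boxPoints(r)])
    e=np.diff(np.r_[b,b[:1]],axis=0)
    print(np.round(r[0],1),s[i,4],'c',b.mean(0).round(4),'sides',np.linalg.norm(e,axis=1).round(3)[:2],'yaw',np.degrees(np.arctan2(e[:2,1],e[:2,0])).round(1))
a=cv2.resize(im[175:265,285:405],None,fx=6,fy=6,interpolation=cv2.INTER_CUBIC)
b=cv2.resize(im[165:275,155:275],(800,600)[0:1]*0 or (654,600),interpolation=cv2.INTER_CUBIC)
cv2.imwrite('pics/c1.png',a)
b=cv2.resize(np.hstack([im[85:275,155:275],im[175:365-0,400:500][:190]]),None,fx=3,fy=3,interpolation=cv2.INTER_CUBIC)
cv2.imwrite('pics/c2.png',b)
E
```

```text
bg 140 sink [[ 96  98 102  97  93  93 100  96]
 [102 100 100  95  96 101 101  97]
 [ 92  94  96  93  97  97  98  97]
 [ 94  91  93 101 104  98  93  99]
 [ 95  97  96  98  98  94  96  98]
 [ 96  93  95  97  95  94  97  97]]
[332.  191.5] 46 c [ 0.6427 -0.0873] sides [0.01  0.034] yaw [-89.8 179.7]
[395.5 191.5] 96 c [ 0.6431 -0.2517] sides [0.018 0.034] yaw [-89.8 178.3]
[376.4 201.9] 330 c [ 0.6155 -0.2019] sides [0.065 0.035] yaw [ -52.9 -144.6]
[319.8 203.4] 343 c [ 0.6112 -0.0557] sides [0.035 0.067] yaw [ -19.  -109.9]
[346.3 237.8] 350 c [ 0.5225 -0.1233] sides [0.038 0.062] yaw [ -75.7 -166.7]
[377.8 235.3] 108 c [ 0.529  -0.2034] sides [0.031 0.029] yaw [ -45.3 -135.8]
```

View pics/c1.png

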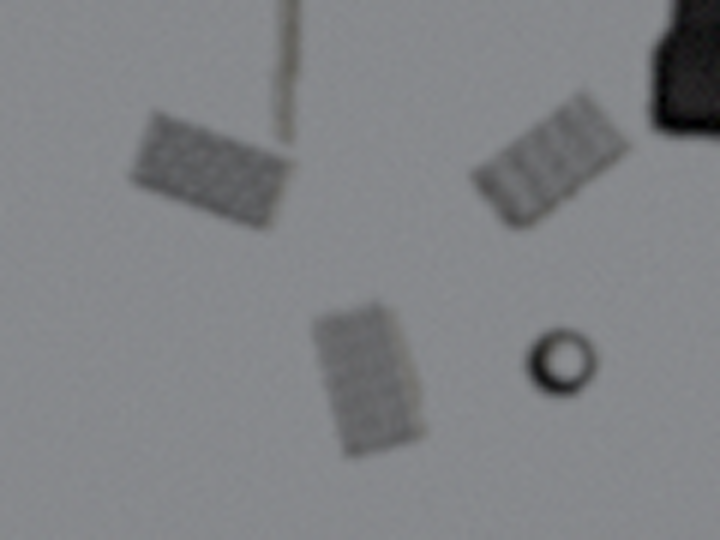

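View pics/c2.png

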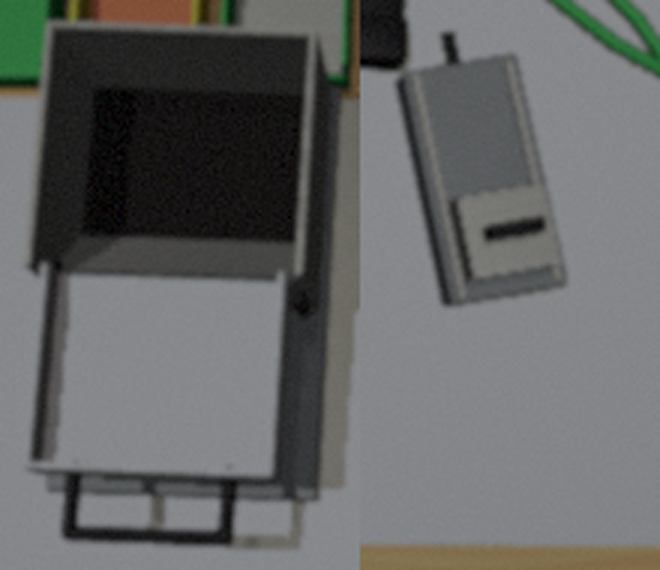

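Both crops are sharp. In c2 the tray bar runs from (67,537) to (230,537) and the cover ridge from (485,234) to (545,224). Next I'll turn these into positions.

```bash
python3 - <<'E'
from h import *
im=cv2.imread('pics/t0.png');g=im.max(2)
P=lambda x,y:(x/3+155-1/3,y/3+85-1/3)
for n,q,z in [('barL',P(67,535),.132),('barR',P(230,535),.132),('wallL',P(33,470),.15),('wallR',P(275,476),.15),('wallLtop',P(45,268),.15),('wallRtop',P(285,275),.15),('hopL',P(50,27),.151),('hopR',P(315,37),.151)]:
    print(n,np.round(q,1),ray('top',*q,z).round(4))
# ridge mask
m=np.zeros_like(g);m[243:260,436:466]=(g[243:260,436:466]<60)
ys,xs=np.where(m);r=cv2.minAreaRect(np.c_[xs,ys].astype(np.float32))
b=np.array([ray('top',*p,.1)[:2] for p in cv2.boxPoints(r)]);e=np.diff(b,axis=0)
print('ridge',r,b.mean(0).round(4),np.linalg.norm(e,axis=1),np.degrees(np.arctan2(e[:,1],e[:,0])))
Q=lambda x,y:((x-360)/3+400-1/3,y/3+175-1/3)
for n,q,z in [('boxTL',Q(405,75),.04),('boxTR',Q(520,55),.04),('boxBR',Q(565,283),.04),('boxBL',Q(447,303),.04),('cov1',Q(455,200),.078),('cov2',Q(540,185),.078),('cov3',Q(555,265),.078),('cov4',Q(470,280),.078)]: print(n,ray('top',*q,z).round(4))
for n,X in [('A',(.6125,-.0557,.013)),('B',(.617,-.202,.013)),('C',(.523,-.123,.013))]: print(n,np.round(pix('side',X),1))
E
```

```text
barL [177. 263.] [0.4497 0.2732 0.132 ]
barR [231.3 263. ] [0.45   0.1485 0.132 ]
wallL [165.7 241.3] [0.4975 0.2968 0.15  ]
wallR [246.3 243.3] [0.4934 0.1129 0.15  ]
wallLtop [169.7 174. ] [0.6555 0.2966 0.15  ]
wallRtop [249.7 176.3] [0.6504 0.1095 0.15  ]
hopL [171.3  93.7] [0.8546 0.3036 0.151 ]
hopR [259.7  97. ] [0.8467 0.0905 0.151 ]
ridge ((451.0080261230469, 251.0439910888672), (4.56157922744751, 18.782974243164062), 79.69515228271484) [ 0.4816 -0.3664] [0.04503808 0.01074979 0.04496221] [ -79.65325048 -172.5923243   100.32842288]
boxTL [ 0.6176 -0.2966  0.04  ]
boxTR [ 0.6352 -0.3949  0.04  ]
boxBR [ 0.443  -0.4226  0.04  ]
boxBL [ 0.4264 -0.3245  0.04  ]
cov1 [ 0.5072 -0.3258  0.078 ]
cov2 [ 0.5195 -0.3951  0.078 ]
cov3 [ 0.455  -0.4039  0.078 ]
cov4 [ 0.4429 -0.3351  0.078 ]
A [310.8 229.9]
B [357.6 269.4]
C [298.5 269.3]
```

Call:
jog_arm --pt "0 0 -0.15 0.0215 0.0297 0 -0.3" --pt "0 0 -0.15 0.0215 0.0297 0 -0.3" --pt "0 0 -0.15 0.0215 0.0297 0 -0.3" --pt "0 0 -0.15 0.0215 0.0297 0 -0.3" --pt "0 0 -0.15 0.0215 0.0297 0 -0.3" --force 50

```text
time: 0.52
tcp_pos: [0.2878, -0.4484, 0.25]
ee_rot: [-180.0, 0.0, 12.9]
force: [0.5, -1.0, 0.1]
grip_width: 0.0559
```

Call:
jog_arm --pt "0 0 0 0.0215 0.0297 0 -0.3" --pt "0 0 0 0.0215 0.0297 0 -0.3" --pt "0 0 0 0.0215 0.0297 0 -0.3" --pt "0 0 0 0.0215 0.0297 0 -0.3" --pt "0 0 0 0.0215 0.0297 0 -0.3"

```text
time: 0.93
tcp_pos: [0.3954, -0.2999, 0.2502]
ee_rot: [-180.0, 0.0, 13.0]
force: [0.3, 0.6, -0.1]
grip_width: 0.0553
```

Call:
jog_arm --pt "0 0 0 0.0215 0.0297 -0.02 -0.3" --pt "0 0 0 0.0215 0.0297 -0.02 -0.3" --pt "0 0 0 0.0215 0.0297 -0.02 -0.3" --pt "0 0 0 0.0215 0.0297 -0.02 -0.3" --pt "0 0 0 0.0215 0.0297 -0.02 -0.3"

```text
time: 1.35
tcp_pos: [0.5027, -0.1519, 0.1494]
ee_rot: [180.0, 0.0, 13.0]
force: [0.7, -1.2, 0.1]
grip_width: 0.0556
```

Call:
jog_arm --pt "0 0 0 0.0205 0.0297 -0.02 -0.3" --pt "0 0 0 0 0 -0.02 -0.3" --pt "0 0 0 0 0 0 -0.3"

```text
time: 1.6
tcp_pos: [0.5219, -0.1198, 0.1071]
ee_rot: [-179.8, 0.3, 13.3]
force: [-0.1, -0.4, -0.2]
grip_width: 0.0556
```

Call:
jog_arm --pt "0 0 0 0.001 -0.003 -0.025 -0.3" --pt "0 0 0 0 0 -0.025 -0.3" --pt "0 0 0 0 0 -0.02 -0.3" --pt "0 0 0 0 0 -0.013 -0.3" --pt "0 0 0 0 0 0 -0.3"

```text
time: 2.02
tcp_pos: [0.5218, -0.1275, 0.0259]
ee_rot: [-180.0, 0.2, 12.9]
force: [0.7, 0.0, -0.2]
grip_width: 0.0553
```

Call:
jog_arm --pt "0 0 0 0 0 0 1" --pt "0 0 0 0 0 0 1" --pt "0 0 0 0 0 0 1" --pt "0 0 0 0 0 0 1" --pt "0 0 0 0 0 0 1"

```text
time: 2.43
tcp_pos: [0.5244, -0.1271, 0.029]
ee_rot: [179.9, -0.1, 13.0]
force: [-0.9, 0.4, 6.3]
grip_width: 0.0289
```

Call:
jog_arm --pt "0 0 0 0 0 0.02 1" --pt "0 0 0 0 0 0.03 1" --pt "0 0 0 0 0 0.04 1" --pt "0 0 0 0 0 0.04 1" --pt "0 0 0 0 0 0.04 1"

```text
time: 2.85
tcp_pos: [0.523, -0.1268, 0.1998]
ee_rot: [180.0, 0.0, 13.0]
force: [0.9, -0.5, -1.0]
grip_width: 0.0289
```

Call:
jog_arm --pt "0 0 -0.28 0.0087 0.0334 0 1" --pt "0 0 -0.28 0.0087 0.0334 0 1" --pt "0 0 -0.28 0.0087 0.0334 0 1" --pt "0 0 -0.28 0.0087 0.0334 0 1" --pt "0 0 -0.28 0.0087 0.0334 0 1"

```text
time: 3.27
tcp_pos: [0.5672, 0.0418, 0.1983]
ee_rot: [180.0, -0.0, 5.9]
force: [0.2, 0.4, -1.5]
grip_width: 0.0286
```

Call:
jog_arm --pt "0 0 -0.28 0.0087 0.0334 0 1" --pt "0 0 -0.28 0.0087 0.0334 0 1" --pt "0 0 -0.28 0.0087 0.0334 0 1" --pt "0 0 -0.28 0.0087 0.0334 0 1" --pt "0 0 -0.28 0.0087 0.0334 0 1"

```text
time: 3.68
tcp_pos: [0.6105, 0.2089, 0.1981]
ee_rot: [-180.0, -0.0, -1.1]
force: [0.5, 0.9, -2.0]
grip_width: 0.0287
```

Call:
jog_arm --pt "0 0 0 0 0 -0.02 1" --pt "0 0 0 0 0 -0.02 1" --pt "0 0 0 0 0 -0.012 1" --pt "0 0 0 0 0 0 1"

```text
time: 4.02
tcp_pos: [0.6097, 0.2072, 0.1447]
ee_rot: [180.0, 0.1, -1.0]
force: [-0.0, -0.2, -0.2]
grip_width: 0.0286
```

```bash
python3 - <<'E'
from h import *
t=snap('top');s=snap('side')
cv2.imwrite('pics/v1.png',cv2.resize(np.vstack([t[130:280,150:410],s[90:300,150:410]]),None,fx=1.65,fy=1.65)[:,:,::-1])
E
```

```text
(no output)
```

View pics/v1.png

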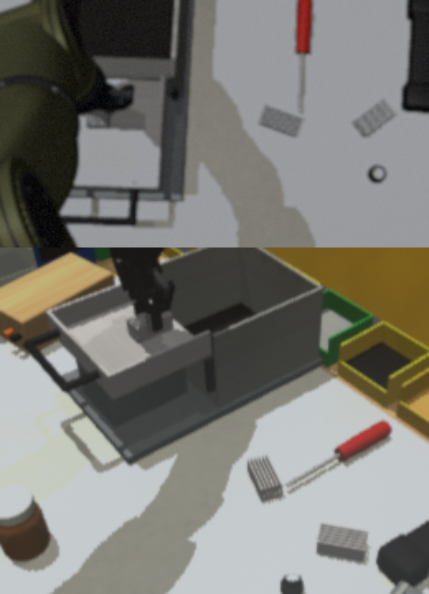

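The first sink (pixel (120,115) in the crop) is in the tray near the spout and still in the jaws. The other two sinks have not moved. I'll release it and go to the sink next to the screwdriver.

Call:
jog_arm --pt "0 0 0 0 0 0 0" --pt "0 0 0 0 0 0 0" --pt "0 0 0 0 0 0.01 0" --pt "0 0 0 0 0 0.03 0" --pt "0 0 0 0 0 0.03 0"

```text
time: 4.53
tcp_pos: [0.6097, 0.2068, 0.2161]
ee_rot: [179.9, 0.1, -1.0]
force: [0.7, -0.5, -0.1]
grip_width: 0.0425
```

Call:
jog_arm --pt "0 0 0.95 0 -0.0173 0 -0.3" --pt "0 0 0.95 0 -0.0173 0 -0.3" --pt "0 0 0.95 0 -0.0173 0 -0.3" --pt "0 0 0.95 0 -0.0173 0 -0.3" --pt "0 0 0.95 0 -0.0173 0 -0.3"

```text
time: 4.95
tcp_pos: [0.6108, 0.1197, 0.2168]
ee_rot: [180.0, -0.1, 22.9]
force: [-0.2, -0.2, -0.1]
grip_width: 0.0558
```

Call:
jog_arm --pt "0 0 0.95 0 -0.0173 0 -0.3" --pt "0 0 0.95 0 -0.0173 0 -0.3" --pt "0 0 0.95 0 -0.0173 0 -0.3" --pt "0 0 0.95 0 -0.0173 0 -0.3" --pt "0 0 0.95 0 -0.0173 0 -0.3"

```text
time: 5.37
tcp_pos: [0.6108, 0.033, 0.2167]
ee_rot: [179.9, -0.0, 46.7]
force: [0.1, -0.2, 0.0]
grip_width: 0.0556
```

Call:
jog_arm --pt "0 0 0.95 0.001 -0.0173 -0.02 -0.3" --pt "0 0 0.95 0.001 -0.0173 -0.02 -0.3" --pt "0 0 0.95 0.001 -0.0173 -0.02 -0.3" --pt "0 0 0.95 0 -0.0173 -0.02 -0.3" --pt "0 0 0.95 0 -0.0173 -0.02 -0.3"

```text
time: 5.78
tcp_pos: [0.6141, -0.0536, 0.1158]
ee_rot: [179.9, 0.0, 70.4]
force: [-0.4, -0.7, 0.1]
grip_width: 0.0558
```

Call:
jog_arm --pt "0 0 0 0 0 0 -0.3" --pt "0 0 0 0 0 0 -0.3"

```text
time: 5.95
tcp_pos: [0.6132, -0.0536, 0.1156]
ee_rot: [-179.9, 0.1, 69.9]
force: [-0.5, 1.0, -0.0]
grip_width: 0.0553
```

```bash
python3 - <<'E'
from h import *
t=snap('top');s=snap('side')
cv2.imwrite('pics/v2.png',cv2.resize(np.vstack([t[130:280,150:410],s[90:300,150:410]]),None,fx=1.65,fy=1.65)[:,:,::-1])
E
```

```text
(no output)
```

View pics/v2.png

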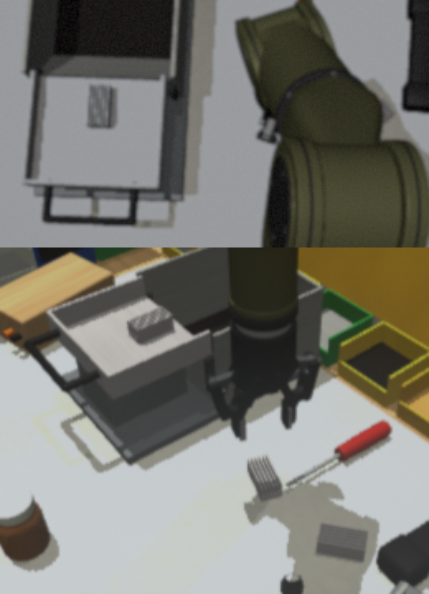

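The first sink lies in the tray at (102,105). Sink A is still at (263,478) below the open jaws, so I'll descend.

Call:
jog_arm --pt "0 0 0 0 0 -0.025 -0.3" --pt "0 0 0 0 0 -0.025 -0.3" --pt "0 0 0 0 0 -0.025 -0.3" --pt "0 0 0 0 0 -0.0126 -0.3" --pt "0 0 0 0 0 0 -0.3"

```text
time: 6.47
tcp_pos: [0.6126, -0.0503, 0.0267]
ee_rot: [-179.8, 0.0, 70.3]
force: [-0.4, 0.2, 0.8]
grip_width: 0.0556
```

Call:
jog_arm --pt "0 0 0 0 0 0 1" --pt "0 0 0 0 0 0 1" --pt "0 0 0 0 0 0 1" --pt "0 0 0 0 0 0 1" --pt "0 0 0 0 0 0 1"

```text
time: 6.88
tcp_pos: [0.6152, -0.0518, 0.03]
ee_rot: [179.8, -0.1, 70.2]
force: [-1.2, 0.6, 6.6]
grip_width: 0.0287
```

Call:
jog_arm --pt "0 0 0 0 0 0.02 1" --pt "0 0 0 0 0 0.03 1" --pt "0 0 0 0 0 0.04 1" --pt "0 0 0 0 0 0.04 1" --pt "0 0 0 0 0 0.04 1"

```text
time: 7.3
tcp_pos: [0.6131, -0.0524, 0.2003]
ee_rot: [180.0, 0.0, 70.2]
force: [1.0, 0.7, -1.3]
grip_width: 0.0289
```

Call:
jog_arm --pt "0 0 -0.95 -0.0045 0.014 0 1" --pt "0 0 -0.95 -0.0045 0.014 0 1" --pt "0 0 -0.95 -0.0045 0.014 0 1" --pt "0 0 -0.95 -0.0045 0.014 0 1" --pt "0 0 -0.95 -0.0045 0.014 0 1"

```text
time: 7.72
tcp_pos: [0.5907, 0.0182, 0.1988]
ee_rot: [180.0, -0.0, 46.2]
force: [-0.2, 0.1, -1.0]
grip_width: 0.0287
```

Call:
jog_arm --pt "0 0 -0.95 -0.0045 0.014 0 1" --pt "0 0 -0.95 -0.0045 0.014 0 1" --pt "0 0 -0.95 -0.0045 0.014 0 1" --pt "0 0 -0.95 -0.0045 0.014 0 1" --pt "0 0 -0.95 -0.0045 0.014 0 1"

```text
time: 8.13
tcp_pos: [0.5682, 0.0884, 0.1986]
ee_rot: [-180.0, -0.0, 22.5]
force: [0.4, 0.1, -0.5]
grip_width: 0.029
```

Call:
jog_arm --pt "0 0 -0.95 -0.0045 0.014 0 1" --pt "0 0 -0.95 -0.0045 0.014 0 1" --pt "0 0 -0.95 -0.0045 0.014 0 1" --pt "0 0 -0.95 -0.0045 0.014 0 1" --pt "0 0 -0.95 -0.0045 0.014 0 1"

```text
time: 8.55
tcp_pos: [0.5457, 0.1585, 0.1986]
ee_rot: [-180.0, -0.0, -1.3]
force: [0.0, 0.1, -0.7]
grip_width: 0.0287
```

Call:
jog_arm --pt "0 0 0 0 0 -0.02 1" --pt "0 0 0 0 0 -0.02 1" --pt "0 0 0 0 0 -0.012 1" --pt "0 0 0 0 0 0 1"

```text
time: 8.88
tcp_pos: [0.5454, 0.1582, 0.1453]
ee_rot: [-180.0, 0.1, -1.0]
force: [-0.7, -0.8, -0.8]
grip_width: 0.0289
```

Call:
jog_arm --pt "0 0 0 0 0 0 0" --pt "0 0 0 0 0 0 0" --pt "0 0 0 0 0 0.01 0" --pt "0 0 0 0 0 0.03 0" --pt "0 0 0 0 0 0.03 0"

```text
time: 9.3
tcp_pos: [0.5453, 0.1574, 0.217]
ee_rot: [180.0, 0.1, -1.0]
force: [0.3, 0.5, 0.1]
grip_width: 0.0425
```

```bash
python3 - <<'E'
from h import *
t=snap('top');g=t.max(2)
m=(g<125).astype(np.uint8);x0,y0=300,180
n,l,s,c=cv2.connectedComponentsWithStats(m[y0:260,x0:410])
for i in range(1,n):
    if s[i,4]<40: continue
    ys,xs=np.where(l==i);r=cv2.minAreaRect(np.c_[xs+x0,ys+y0].astype(np.float32))
    b=np.array([ray('top',*p,0.013)[:2] for p in cv2.boxPoints(r)]);e=np.diff(b,axis=0)
    print(np.round(r[0],1),s[i,4],b.mean(0).round(4),np.linalg.norm(e,axis=1).round(3)[:2],np.degrees(np.arctan2(e[:2,1],e[:2,0])).round(1))
E
```

```text
[401. 189.] 304 [ 0.6513 -0.2674] [0.042 0.048] [-89.8 178.1]
[376.1 202.2] 194 [ 0.6161 -0.202 ] [0.06  0.032] [ -52.2 -143.8]
[378.5 235. ] 79 [ 0.5306 -0.2062] [0.026 0.028] [ -1.1 -89.9]
[332.  250.4] 96 [ 0.491  -0.0869] [0.046 0.043] [ -4.4 -94.3]
[316.8 252. ] 43 [ 0.4868 -0.0483] [0.022 0.038] [ -50.5 -140.7]
```

Call:
jog_arm --pt "0 0 -0.87 0.006 -0.03 0 -0.3" --pt "0 0 -0.87 0.006 -0.03 0 -0.3" --pt "0 0 -0.87 0.006 -0.03 0 -0.3" --pt "0 0 -0.87 0.006 -0.03 0 -0.3" --pt "0 0 -0.87 0.006 -0.03 0 -0.3"

```text
time: 9.77
tcp_pos: [0.5765, 0.0063, 0.2174]
ee_rot: [-179.9, -0.1, -23.0]
force: [0.5, -0.2, -0.2]
grip_width: 0.0553
```

Call:
jog_arm --pt "0 0 -0.87 0.006 -0.03 0 -0.3" --pt "0 0 -0.87 0.006 -0.03 0 -0.3" --pt "0 0 -0.87 0.006 -0.03 0 -0.3" --pt "0 0 -0.87 0.006 -0.03 0 -0.3" --pt "0 0 -0.87 0.006 -0.03 0 -0.3"

```text
time: 10.18
tcp_pos: [0.6065, -0.1438, 0.2173]
ee_rot: [-179.9, -0.1, -44.7]
force: [0.2, -0.3, -0.3]
grip_width: 0.0552
```

Call:
jog_arm --pt "0 0 -0.87 0.006 -0.03 0 -0.3" --pt "0 0 -0.87 0.006 -0.03 0 -0.3" --pt "0 0 0 0 0 -0.03 -0.3" --pt "0 0 0 0 0 -0.03 -0.3" --pt "0 0 0 0 0 0 -0.3"

```text
time: 10.6
tcp_pos: [0.6147, -0.2012, 0.1517]
ee_rot: [179.7, 0.5, -53.3]
force: [-0.3, 2.1, -0.3]
grip_width: 0.0558
```

```bash
python3 - <<'E'
from h import *
t=snap('top');s=snap('side')
cv2.imwrite('pics/v3.png',cv2.resize(np.vstack([t[130:280,150:410],s[90:310,150:410]]),None,fx=1.6,fy=1.6)[:,:,::-1])
E
```

```text
(no output)
```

View pics/v3.png

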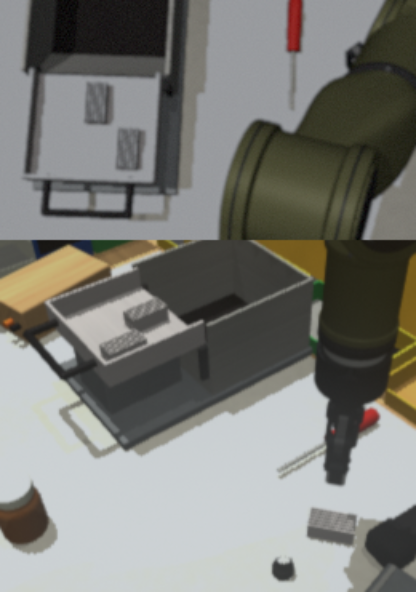

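Two sinks are in the tray, at (97,103) and (129,148). B is unmoved at (332,525), just below the jaws, so I'll descend about 0.128.

Call:
jog_arm --pt "0 0 0 0 0 -0.033 -0.3" --pt "0 0 0 0 0 -0.033 -0.3" --pt "0 0 0 0 0 -0.033 -0.3" --pt "0 0 0 0 0 -0.022 -0.3" --pt "0 0 0 0 0 -0.007 -0.3"

```text
time: 11.12
tcp_pos: [0.6177, -0.2012, 0.0269]
ee_rot: [180.0, 0.1, -53.2]
force: [0.0, 0.3, 1.0]
grip_width: 0.0557
```

Call:
jog_arm --pt "0 0 0 0 0 0 -0.3" --pt "0 0 0 0 0 0 1" --pt "0 0 0 0 0 0 1" --pt "0 0 0 0 0 0 1" --pt "0 0 0 0 0 0 1"

```text
time: 11.53
tcp_pos: [0.6201, -0.203, 0.0309]
ee_rot: [-179.8, -0.2, -53.2]
force: [-0.8, 0.7, 7.2]
grip_width: 0.0285
```

Call:
jog_arm --pt "0 0 0 0 0 0 1" --pt "0 0 0 0 0 0.03 1" --pt "0 0 0 0 0 0.04 1" --pt "0 0 0 0 0 0.04 1" --pt "0 0 0 0 0 0.04 1"

```text
time: 11.95
tcp_pos: [0.618, -0.2023, 0.1809]
ee_rot: [-180.0, -0.1, -53.2]
force: [1.2, -0.3, 0.0]
grip_width: 0.0286
```

Call:
jog_arm --pt "0 0 0 0 0 0.02 1" --pt "0 0 0 0 0 0 1"

```text
time: 12.12
tcp_pos: [0.6216, -0.204, 0.2054]
ee_rot: [-179.6, -0.6, -53.2]
force: [0.5, 0.4, -0.7]
grip_width: 0.0286
```

Call:
jog_arm --pt "0 0 0.7 -0.0049 0.0305 0 1" --pt "0 0 0.7 -0.0049 0.0305 0 1" --pt "0 0 0.7 -0.0049 0.0305 0 1" --pt "0 0 0.7 -0.0049 0.0305 0 1" --pt "0 0 0.7 -0.0049 0.0305 0 1"

```text
time: 12.53
tcp_pos: [0.5929, -0.0483, 0.1982]
ee_rot: [-180.0, 0.0, -35.6]
force: [0.4, 0.3, -0.4]
grip_width: 0.0293
```

Call:
jog_arm --pt "0 0 0.7 -0.0049 0.0305 0 1" --pt "0 0 0.7 -0.0049 0.0305 0 1" --pt "0 0 0.7 -0.0049 0.0305 0 1" --pt "0 0 0.7 -0.0049 0.0305 0 1" --pt "0 0 0.7 -0.0049 0.0305 0 1"

```text
time: 12.95
tcp_pos: [0.5684, 0.1041, 0.1982]
ee_rot: [-180.0, -0.0, -18.1]
force: [0.7, -0.1, 0.1]
grip_width: 0.0287
```

Call:
jog_arm --pt "0 0 0.7 -0.0049 0.0305 0 1" --pt "0 0 0.7 -0.0049 0.0305 0 1" --pt "0 0 0.7 -0.0049 0.0305 0 1" --pt "0 0 0.7 -0.0049 0.0305 0 1" --pt "0 0 0.7 -0.0049 0.0305 0 1"

```text
time: 13.37
tcp_pos: [0.5439, 0.2566, 0.1982]
ee_rot: [180.0, 0.0, -0.6]
force: [1.0, -0.2, -0.4]
grip_width: 0.0284
```

Call:
jog_arm --pt "0 0 0 0 0 -0.02 1" --pt "0 0 0 0 0 -0.02 1" --pt "0 0 0 0 0 -0.012 1" --pt "0 0 0 0 0 0 1"

```text
time: 13.7
tcp_pos: [0.544, 0.2555, 0.1455]
ee_rot: [180.0, 0.1, -0.7]
force: [0.3, 0.0, 0.3]
grip_width: 0.0282
```

Call:
jog_arm --pt "0 0 0 0 0 0 0" --pt "0 0 0 0 0 0 0" --pt "0 0 0 0 0 0.01 0" --pt "0 0 0 0 0 0.04 0" --pt "0 0 0 0 0 0.04 0"

```text
time: 14.12
tcp_pos: [0.5434, 0.2543, 0.2362]
ee_rot: [179.9, 0.2, -0.8]
force: [1.4, 1.1, 1.3]
grip_width: 0.0429
```

Call:
jog_arm --pt "0 0 1 -0.01 -0.005 0 0" --pt "0 0 1 -0.01 -0.005 0 0" --pt "0 0 1 -0.01 -0.005 0 0" --pt "0 0 1 -0.01 -0.005 0 0" --pt "0 0 1 -0.01 -0.005 0 0"

```text
time: 14.53
tcp_pos: [0.4944, 0.2297, 0.2371]
ee_rot: [180.0, -0.1, 24.5]
force: [0.5, 0.1, -0.1]
grip_width: 0.0425
```

Call:
jog_arm --pt "0 0 1 -0.01 -0.005 0 0" --pt "0 0 1 -0.01 -0.005 0 0" --pt "0 0 1 -0.01 -0.005 0 0" --pt "0 0 1 -0.01 -0.005 0 0" --pt "0 0 1 -0.004 0 0 0"

```text
time: 14.95
tcp_pos: [0.4494, 0.2085, 0.2368]
ee_rot: [179.9, 0.1, 49.4]
force: [-0.9, -0.8, -1.4]
grip_width: 0.0428
```

Call:
jog_arm --pt "0 0 1 0 0 0 0" --pt "0 0 1 0 0 0 0" --pt "0 0 1 0 0 0 0" --pt "0 0 1 0 0 0 0" --pt "0 0 1 0 0 0 0"

```text
time: 15.37
tcp_pos: [0.451, 0.2098, 0.2369]
ee_rot: [179.9, -0.0, 74.5]
force: [-0.4, -0.6, -0.1]
grip_width: 0.0425
```

Call:
jog_arm --pt "0 0 1 0 0 0 0" --pt "0 0 1 0 0 0 0" --pt "0 0 0.8 0 0 0 0" --pt "0 0 0 0 0 -0.02 0" --pt "0 0 0 0 0 0 0"

```text
time: 15.78
tcp_pos: [0.4499, 0.2089, 0.2149]
ee_rot: [-179.9, 0.1, 88.2]
force: [-0.6, -0.3, -0.4]
grip_width: 0.0425
```

```bash
python3 - <<'E'
from h import *
t=snap('top');s=snap('side')
cv2.imwrite('pics/v4.png',cv2.resize(np.vstack([t[130:300,150:410],s[70:280,120:380]]),None,fx=1.55,fy=1.55)[:,:,::-1])
E
```

```text
(no output)
```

View pics/v4.png

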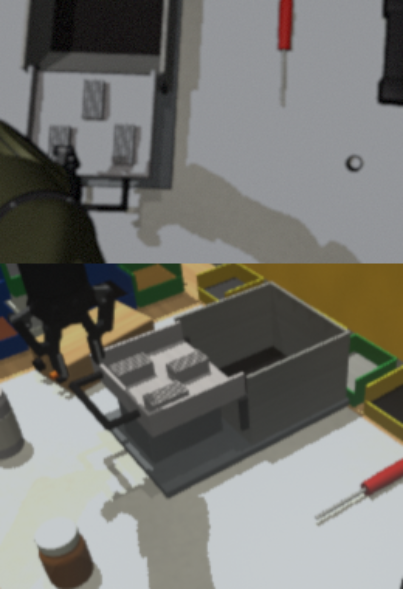

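All three sinks lie in the tray, at (95,98), (60,140) and (125,145), and the open jaws stand above the bar. I'll descend and pinch it.

Call:
jog_arm --pt "0 0 0 0 0 -0.025 0" --pt "0 0 0 0 0 -0.025 0" --pt "0 0 0 0 0 -0.02 0" --pt "0 0 0 0 0 -0.011 0" --pt "0 0 0 0 0 0 0"

```text
time: 16.3
tcp_pos: [0.45, 0.2098, 0.1339]
ee_rot: [-179.9, 0.1, 88.3]
force: [0.2, -0.3, 0.0]
grip_width: 0.0426
```

Call:
jog_arm --pt "0 0 0 0 0 0 1" --pt "0 0 0 0 0 0 1" --pt "0 0 0 0 0 0 1" --pt "0 0 0 0 0 0 1" --pt "0 0 0 0 0 0 1" --force 60

```text
time: 16.72
tcp_pos: [0.4486, 0.2108, 0.1363]
ee_rot: [-179.9, -0.0, 88.3]
force: [-5.8, 1.0, 5.8]
grip_width: 0.0101
```

```bash
python3 - <<'E'
import numpy as np
r=np.hypot(.207,.022);p=np.arctan2(.022,.207)
th=np.linspace(0,1.2,21)+p
x=-r*np.cos(th);z=r*np.sin(th);c=-.023
print([[round(a*1e4)/1e4,round(a*c*1e4)/1e4,round(b*1e4)/1e4] for a,b in zip(np.diff(x),np.diff(z))])
E
```

```text
[[0.0017, 0.0, 0.0124], [0.0024, -0.0001, 0.0122], [0.0032, -0.0001, 0.0121], [0.0039, -0.0001, 0.0119], [0.0046, -0.0001, 0.0116], [0.0053, -0.0001, 0.0113], [0.0059, -0.0001, 0.011], [0.0066, -0.0002, 0.0106], [0.0072, -0.0002, 0.0102], [0.0078, -0.0002, 0.0097], [0.0084, -0.0002, 0.0093], [0.0089, -0.0002, 0.0087], [0.0094, -0.0002, 0.0082], [0.0099, -0.0002, 0.0076], [0.0103, -0.0002, 0.007], [0.0107, -0.0002, 0.0064], [0.0111, -0.0003, 0.0057], [0.0114, -0.0003, 0.005], [0.0117, -0.0003, 0.0043], [0.0119, -0.0003, 0.0036]]
```

Call:
jog_arm --pt "0 0 0 0.0017 0 0.0124 1" --pt "0 0 0 0.0024 0 0.0122 1" --pt "0 0 0 0.0032 0 0.0121 1" --pt "0 0 0 0.0039 0 0.0119 1" --pt "0 0 0 0.0046 0 0.0116 1"

```text
time: 17.13
tcp_pos: [0.4635, 0.2103, 0.196]
ee_rot: [-179.7, 0.1, 88.3]
force: [-4.9, 0.7, -2.9]
grip_width: 0.0096
```

Call:
jog_arm --pt "0 0 0 0.0053 0 0.0113 1" --pt "0 0 0 0.0059 0 0.011 1" --pt "0 0 0 0.0066 -0.0002 0.0106 1" --pt "0 0 0 0.0072 -0.0002 0.0102 1" --pt "0 0 0 0.0078 -0.0002 0.0097 1"

```text
time: 17.55
tcp_pos: [0.4941, 0.2093, 0.2486]
ee_rot: [-179.5, 0.2, 88.4]
force: [-8.6, 0.1, 1.2]
grip_width: 0.0098
```

Call:
jog_arm --pt "0 0 0 0.0084 -0.0002 0.0093 1" --pt "0 0 0 0.0089 -0.0002 0.0087 1" --pt "0 0 0 0.0094 -0.0002 0.0082 1" --pt "0 0 0 0.0099 -0.0002 0.0076 1" --pt "0 0 0 0.0103 -0.0002 0.007 1"

```text
time: 17.97
tcp_pos: [0.5386, 0.2079, 0.2909]
ee_rot: [-179.2, 0.3, 88.4]
force: [-18.7, -4.3, 19.9]
grip_width: 0.0097
```

Call:
jog_arm --pt "0 0 0 -0.003 0 0.002 1" --pt "0 0 0 -0.003 0 0.002 1" --pt "0 0 0 0 0 0 1"

```text
time: 18.22
tcp_pos: [0.5407, 0.2077, 0.2932]
ee_rot: [179.9, 0.0, 88.2]
force: [2.4, -0.2, -5.3]
grip_width: 0.0096
```

```bash
python3 - <<'E'
from h import *
t=snap('top');s=snap('side')
cv2.imwrite('pics/v5.png',cv2.resize(np.vstack([t[70:300,150:350],s[50:250,140:340]]),None,fx=1.39,fy=1.39)[:,:,::-1])
E
```

```text
(no output)
```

View pics/v5.png

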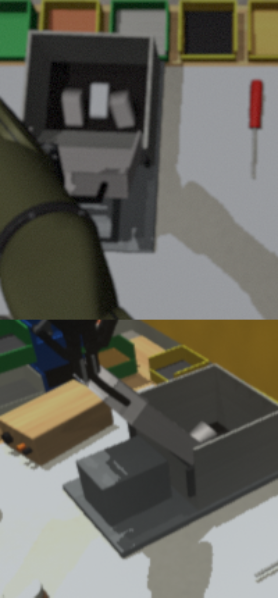

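All three sinks have already slid into the hopper; they show at (73,107), (98,98) and (122,110). I'll tip a little further so the angle is clearly over 0.9 rad, then lower the tray.

Call:
jog_arm --pt "0 0 0 0.0103 -0.0002 0.007 1" --pt "0 0 0 0.0105 -0.0002 0.0065 1" --pt "0 0 0 0.0108 -0.0002 0.006 1" --pt "0 0 0 0 0 0 1" --pt "0 0 0 0 0 0 1"

```text
time: 18.73
tcp_pos: [0.5721, 0.2067, 0.3114]
ee_rot: [-180.0, 0.1, 88.2]
force: [4.2, -2.3, -11.3]
grip_width: 0.0098
```

Call:
jog_arm --pt "0 0 0 -0.0108 0.0002 -0.0065 1" --pt "0 0 0 -0.0105 0.0002 -0.007 1" --pt "0 0 0 -0.0103 0.0002 -0.0075 1" --pt "0 0 0 -0.0098 0.0002 -0.0075 1" --pt "0 0 0 -0.0095 0.0002 -0.008 1"

```text
time: 19.15
tcp_pos: [0.5197, 0.2085, 0.277]
ee_rot: [179.9, 0.1, 88.3]
force: [-1.5, -3.2, 0.2]
grip_width: 0.0093
```

Call:
jog_arm --pt "0 0 0 -0.0089 0.0002 -0.0085 1" --pt "0 0 0 -0.0084 0.0002 -0.009 1" --pt "0 0 0 -0.008 0.0002 -0.0095 1" --pt "0 0 0 -0.0073 0.0002 -0.0099 1" --pt "0 0 0 -0.0067 0.0002 -0.0104 1"

```text
time: 19.57
tcp_pos: [0.48, 0.2099, 0.2293]
ee_rot: [180.0, 0.0, 88.3]
force: [-1.5, -2.2, 2.4]
grip_width: 0.0095
```

Call:
jog_arm --pt "0 0 0 -0.006 0.0002 -0.0108 1" --pt "0 0 0 -0.0055 0.0002 -0.0112 1" --pt "0 0 0 -0.0048 0.0002 -0.0115 1" --pt "0 0 0 -0.004 0.0002 -0.0118 1" --pt "0 0 0 -0.0034 0 -0.012 1"

```text
time: 19.98
tcp_pos: [0.4551, 0.2106, 0.1715]
ee_rot: [-179.9, 0.1, 88.3]
force: [-3.7, -3.0, 2.4]
grip_width: 0.0095
```

```bash
python3 - <<'E'
from h import *
s=readout.read_state();print(s['tcp_pos'],s['force'],s['grip_width'])
E
```

```text
[0.45512336 0.21060606 0.17145461] [-3.74838334 -2.98695563  2.44485992] 0.009517939309097416
```

Call:
jog_arm --pt "0 0 0 -0.0035 0 -0.012 1" --pt "0 0 0 -0.0025 0 -0.012 1" --pt "0 0 0 -0.001 0 -0.0115 1" --pt "0 0 0 0 0 0 1"

```text
time: 20.32
tcp_pos: [0.4487, 0.2111, 0.1357]
ee_rot: [-179.9, 0.1, 88.4]
force: [-1.5, -1.6, -2.9]
grip_width: 0.0093
```

Call:
jog_arm --pt "0 0 0 0 0 0 0.2" --pt "0 0 0 0 0 0 0" --pt "0 0 0 0 0 0 0" --pt "0 0 0 0 0 0 0" --pt "0 0 0 0 0 0 0"

```text
time: 20.73
tcp_pos: [0.451, 0.2113, 0.136]
ee_rot: [180.0, -0.1, 88.3]
force: [-0.1, 0.7, 0.1]
grip_width: 0.0427
```

Call:
jog_arm --pt "0 0 0 0 0 0.02 0" --pt "0 0 0 0 0 0.03 0" --pt "0 0 0 0 0 0.035 0" --pt "0 0 0 0 0 0.035 0" --pt "0 0 0 0 0 0 0"

```text
time: 21.15
tcp_pos: [0.4537, 0.2132, 0.2616]
ee_rot: [179.4, -0.4, 88.2]
force: [0.6, 0.5, -0.7]
grip_width: 0.0427
```

Call:
jog_arm --pt "0 0 0.15 0.002 -0.036 0 0" --pt "0 0 0.15 0.002 -0.036 0 0" --pt "0 0 0.15 0.002 -0.036 0 0" --pt "0 0 0.15 0.002 -0.036 0 0" --pt "0 0 0.15 0.002 -0.036 0 0"

```text
time: 21.57
tcp_pos: [0.4605, 0.0293, 0.2557]
ee_rot: [180.0, -0.0, 92.1]
force: [0.5, -0.4, 0.2]
grip_width: 0.0426
```

Call:
jog_arm --pt "0 0 0.15 0.002 -0.036 0 0" --pt "0 0 0.15 0.002 -0.036 0 0" --pt "0 0 0.15 0.002 -0.036 0 0" --pt "0 0 0.15 0.002 -0.036 0 0" --pt "0 0 0.15 0.002 -0.036 0 0"

```text
time: 21.98
tcp_pos: [0.4705, -0.151, 0.2556]
ee_rot: [180.0, -0.0, 95.8]
force: [-0.3, -0.4, 0.3]
grip_width: 0.0427
```

Call:
jog_arm --pt "0 0 0.15 0.002 -0.036 0 0" --pt "0 0 0.15 0.002 -0.036 0 0" --pt "0 0 0.15 0.002 -0.036 0 0" --pt "0 0 0.15 0.002 -0.036 0 0" --pt "0 0 0.15 0.002 -0.036 0 0"

```text
time: 22.4
tcp_pos: [0.4803, -0.331, 0.2555]
ee_rot: [180.0, -0.0, 99.5]
force: [-0.5, 0.2, -0.2]
grip_width: 0.0425
```

Call:
jog_arm --pt "0 0 0.1 0.001 -0.03 0 0" --pt "0 0 0 0 -0.0075 -0.03 0" --pt "0 0 0 0 0 -0.03 0" --pt "0 0 0 0 0 0 0" --pt "0 0 0 0 0 0 0"

```text
time: 22.82
tcp_pos: [0.4808, -0.3657, 0.1945]
ee_rot: [-179.8, -0.2, 100.0]
force: [0.6, 0.1, 1.0]
grip_width: 0.0426
```

```bash
python3 - <<'E'
from h import *
print(readout.read_state()['tcp_pos'])
t=snap('top');s=snap('side')
cv2.imwrite('pics/v6.png',cv2.resize(np.vstack([t[70:290,150:410],s[220:400,270:530]]),None,fx=1.5,fy=1.5)[:,:,::-1])
E
```

```text
[ 0.48076519 -0.36574976  0.19447912]
```

View pics/v6.png

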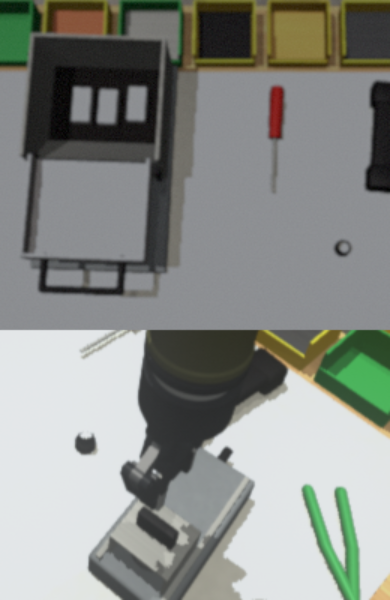

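The tray is empty and flat, and three sinks lie in the hopper at (80,103), (107,105) and (136,103). The jaws are above the ridge, so I'll descend and grip.

Call:
jog_arm --pt "0 0 0 0 0 -0.03 0" --pt "0 0 0 0 0 -0.03 0" --pt "0 0 0 0 0 -0.02 0" --pt "0 0 0 0 0 -0.0105 0" --pt "0 0 0 0 0 0 0"

```text
time: 23.33
tcp_pos: [0.4817, -0.366, 0.1046]
ee_rot: [-179.9, -0.1, 100.1]
force: [-0.3, -0.3, 0.3]
grip_width: 0.0427
```

Call:
jog_arm --pt "0 0 0 0 0 0 1" --pt "0 0 0 0 0 0 1" --pt "0 0 0 0 0 0 1" --pt "0 0 0 0 0 0 1" --pt "0 0 0 0 0 0 1" --force 50

```text
time: 23.75
tcp_pos: [0.4831, -0.3672, 0.1073]
ee_rot: [179.8, 0.1, 100.0]
force: [-1.1, 0.7, 6.7]
grip_width: 0.0106
```

Call:
jog_arm --pt "0 0 0 0.01 0.0016 0 1" --pt "0 0 0 0.015 0.0024 0 1" --pt "0 0 0 0.015 0.0024 0 1" --pt "0 0 0 0.015 0.0024 0 1" --pt "0 0 0 0.013 0.002 0 1"

```text
time: 24.17
tcp_pos: [0.5509, -0.3555, 0.1073]
ee_rot: [179.9, 0.0, 100.0]
force: [-3.6, 1.3, 8.6]
grip_width: 0.0107
```

Call:
jog_arm --pt "0 0 0 0.008 0.0013 0 1" --pt "0 0 0 0.006 0.001 0 1" --pt "0 0 0 0 0 0 1" --pt "0 0 0 0 0 0 1"

```text
time: 24.5
tcp_pos: [0.565, -0.353, 0.1073]
ee_rot: [179.9, 0.0, 100.0]
force: [-0.7, 1.9, 6.0]
grip_width: 0.0104
```

Call:
jog_arm --pt "0 0 0 0.003 0.0005 0 1" --pt "0 0 0 0.002 0.0003 0 1" --pt "0 0 0 0 0 0 1"

```text
time: 24.75
tcp_pos: [0.5653, -0.3529, 0.1073]
ee_rot: [-179.6, -0.0, 100.0]
force: [-11.6, 3.7, 14.9]
grip_width: 0.0106
```

Call:
jog_arm --pt "0 0 0 -0.003 -0.0005 0 1" --pt "0 0 0 0 0 0 0" --pt "0 0 0 0 0 0 0" --pt "0 0 0 0 0 0 0" --pt "0 0 0 0 0 0.02 0"

```text
time: 25.17
tcp_pos: [0.5635, -0.3524, 0.1218]
ee_rot: [-179.7, -0.2, 100.0]
force: [-0.8, 0.1, -0.9]
grip_width: 0.0423
```

Call:
jog_arm --pt "0 0 0 0 0 0.035 0" --pt "0 0 0 0 0 0 1" --pt "0 0 0 -0.028 -0.0045 0 1" --pt "0 0 0 -0.028 -0.0045 0 1" --pt "0 0 0 -0.029 -0.0045 0 1"

```text
time: 25.58
tcp_pos: [0.4808, -0.3667, 0.1604]
ee_rot: [179.9, 0.0, 100.1]
force: [-0.3, -0.4, 0.1]
grip_width: 0.0001
```

Call:
jog_arm --pt "0 0 0 0 0 0 1" --pt "0 0 0 0 0 0 1" --pt "0 0 0 0 0 0 1"

```text
time: 25.83
tcp_pos: [0.482, -0.3668, 0.1605]
ee_rot: [179.9, 0.0, 100.0]
force: [0.6, 0.5, 1.0]
grip_width: 0.0002
```

```bash
python3 - <<'E'
from h import *
print(readout.read_state()['tcp_pos'])
t=snap('top');s=snap('side')
cv2.imwrite('pics/v7.png',cv2.resize(s[270:400,310:470],None,fx=4,fy=4,interpolation=cv2.INTER_CUBIC)[:,:,::-1])
for z in(.05,.06,.075): print(z,pix('side',(.481,-.3665,z)))
E
```

```text
[ 0.48199894 -0.36676889  0.16050426]
0.05 (np.float64(371.2684316876415), np.float64(363.2481663994838))
0.06 (np.float64(371.91228924988525), np.float64(360.5398643812085))
0.075 (np.float64(372.90405377941397), np.float64(356.36813753588547))
```

View pics/v7.png

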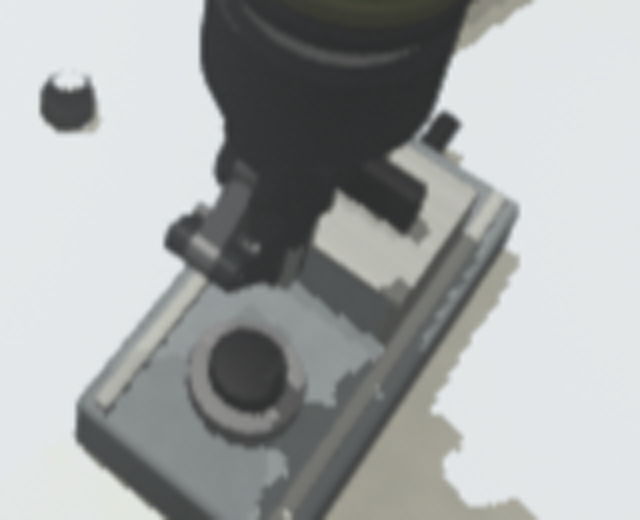

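The button, at (248,368) in the crop or image (372,362), is where I computed it. The cover is fully aside. I'll press down in steps.

Call:
jog_arm --pt "0 0 0 0 0 -0.03 1" --pt "0 0 0 0 0 -0.03 1" --pt "0 0 0 0 0 -0.015 1" --pt "0 0 0 0 0 0 1"

```text
time: 26.27
tcp_pos: [0.4804, -0.365, 0.0819]
ee_rot: [-179.8, -0.2, 100.1]
force: [0.1, 0.5, -0.7]
grip_width: -0.0
```

Call:
jog_arm --pt "0 0 0 0 0 -0.004 1" --pt "0 0 0 0 0 -0.004 1" --pt "0 0 0 0 0 0 1"

```text
time: 26.52
tcp_pos: [0.4823, -0.3664, 0.078]
ee_rot: [179.8, 0.0, 100.1]
force: [0.9, 1.0, 3.3]
grip_width: 0.0
```

Call:
jog_arm --pt "0 0 0 0 0 -0.003 1" --pt "0 0 0 0 0 0 1"

```text
time: 26.68
tcp_pos: [0.4824, -0.3665, 0.0752]
ee_rot: [179.8, 0.1, 100.1]
force: [1.4, 3.1, 4.4]
grip_width: 0.0001
```

Call:
jog_arm --pt "0 0 0 0 0 -0.003 1" --pt "0 0 0 0 0 0 1"

```text
time: 26.85
tcp_pos: [0.4824, -0.3665, 0.0748]
ee_rot: [179.8, 0.1, 100.0]
force: [-4.0, 4.3, 22.3]
grip_width: 0.0004
```

The button bottomed out: 22 N, and no further travel. I'll hold briefly, then go back to the ridge.

Call:
jog_arm --pt "0 0 0 0 0 0 1" --pt "0 0 0 0 0 0.02 1" --pt "0 0 0 0 0 0.03 1" --pt "0 0 0 0 0 0.04 0" --pt "0 0 0 0.028 0.0045 0 0"

```text
time: 27.27
tcp_pos: [0.5062, -0.3677, 0.1679]
ee_rot: [180.0, 0.5, 99.6]
force: [0.7, -1.0, -1.2]
grip_width: 0.0235
```

Call:
jog_arm --pt "0 0 0 0.028 0.0045 0 0" --pt "0 0 0 0.028 0.0045 0 0" --pt "0 0 0 0 0 0 0" --pt "0 0 0 0 0 0 0"

```text
time: 27.6
tcp_pos: [0.5662, -0.3524, 0.1614]
ee_rot: [179.9, 0.0, 100.1]
force: [-0.8, 0.3, -1.3]
grip_width: 0.043
```

Call:
jog_arm --pt "0 0 0 -0.001 0 -0.025 0" --pt "0 0 0 0 0 -0.02 0" --pt "0 0 0 0 0 -0.01 0" --pt "0 0 0 0 0 0 0"

```text
time: 27.93
tcp_pos: [0.5605, -0.3535, 0.1035]
ee_rot: [-179.7, -0.1, 100.0]
force: [-0.1, 0.4, 0.1]
grip_width: 0.0429
```

Call:
jog_arm --pt "0 0 0 0 0 0 1" --pt "0 0 0 0 0 0 1" --pt "0 0 0 0 0 0 1" --pt "0 0 0 0 0 0 1" --pt "0 0 0 0 0 0 1"

```text
time: 28.35
tcp_pos: [0.5646, -0.3538, 0.1077]
ee_rot: [179.9, 0.1, 100.0]
force: [-1.0, -0.4, 5.4]
grip_width: 0.0107
```

Call:
jog_arm --pt "0 0 0 -0.01 -0.0016 0 1" --pt "0 0 0 -0.015 -0.0024 0 1" --pt "0 0 0 -0.015 -0.0024 0 1" --pt "0 0 0 -0.015 -0.0024 0 1" --pt "0 0 0 -0.013 -0.002 0 1"

```text
time: 28.77
tcp_pos: [0.4974, -0.3654, 0.1077]
ee_rot: [179.7, 0.2, 100.0]
force: [3.7, -2.1, 1.7]
grip_width: 0.0107
```

Call:
jog_arm --pt "0 0 0 -0.009 -0.0014 0 1" --pt "0 0 0 -0.006 -0.001 0 1" --pt "0 0 0 -0.003 -0.0005 0 1" --pt "0 0 0 0 0 0 1"

```text
time: 29.1
tcp_pos: [0.4811, -0.3682, 0.1077]
ee_rot: [179.6, 0.2, 100.0]
force: [5.4, -3.6, 2.9]
grip_width: 0.0104
```

Call:
jog_arm --pt "0 0 0 -0.002 -0.0002 0 1" --pt "0 0 0 -0.002 -0.0002 0 1" --pt "0 0 0 0 0 0 1"

```text
time: 29.35
tcp_pos: [0.4809, -0.3683, 0.1077]
ee_rot: [179.2, 0.3, 100.1]
force: [10.7, -2.9, -2.4]
grip_width: 0.0108
```

The cover is at its home stop, 85 mm from the open stop. I'll relax, release, retreat and check.

Call:
jog_arm --pt "0 0 0 0.003 0.0005 0 1" --pt "0 0 0 0 0 0 0" --pt "0 0 0 0 0 0 0" --pt "0 0 0 0 0 0 0" --pt "0 0 0 0 0 0.02 0"

```text
time: 29.77
tcp_pos: [0.4735, -0.3652, 0.1228]
ee_rot: [-179.6, -0.3, 100.0]
force: [-0.6, -0.3, -0.2]
grip_width: 0.0426
```

Call:
jog_arm --pt "0 0 0 0 0 0.03 0" --pt "0 0 0 0 0 0.04 0" --pt "0 0 0 0 0 0.04 0" --pt "0 0 0 -0.02 -0.03 0 0" --pt "0 0 0 -0.02 -0.03 0 0"

```text
time: 30.18
tcp_pos: [0.4393, -0.4255, 0.2393]
ee_rot: [179.7, 0.2, 100.4]
force: [-0.6, -1.8, -0.9]
grip_width: 0.0429
```

Call:
jog_arm --pt "0 0 0 -0.025 -0.03 0 0" --pt "0 0 0 -0.025 -0.03 0 0" --pt "0 0 0 -0.025 -0.03 0 0" --pt "0 0 0 -0.025 -0.03 0 0" --pt "0 0 0 0 0 0 0"

```text
time: 30.6
tcp_pos: [0.3262, -0.5548, 0.2346]
ee_rot: [-179.5, 0.2, 99.2]
force: [-1.7, -0.7, -0.4]
grip_width: 0.0425
```

```bash
python3 - <<'E'
from h import *
t=snap('top','tend.png');g=t.max(2)
m=np.zeros_like(g);m[243:260,436:466]=(g[243:260,436:466]<60)
ys,xs=np.where(m)
if len(xs):
    r=cv2.minAreaRect(np.c_[xs,ys].astype(np.float32));print(r,ray('top',*r[0],.1))
E
```

```text
((451.4119873046875, 251.5159912109375), (4.56157922744751, 19.409072875976562), 79.69515228271484) [ 0.48051952 -0.36731414  0.1       ]
```

View pics/tend.png

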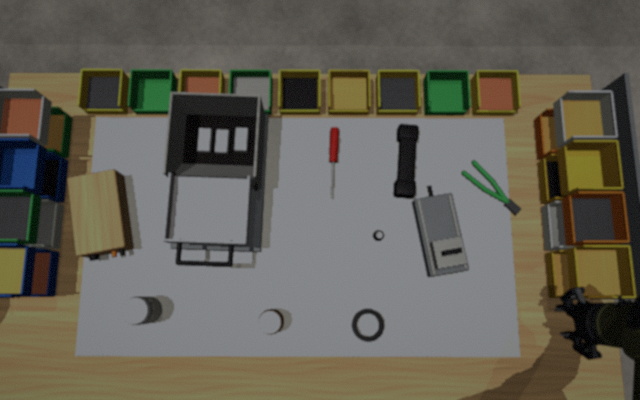

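The final picture shows three sinks in the hopper at about (204,138), (221,138) and (240,138), the tray flat and the cover home at (451,251). The bystanders have not moved and the arm is clear of everything.

```bash
python3 -c "
from workcell import bot
print(bot.finish_job())"
```

```text
the job is handed in; nothing more can be done
None
```

The job is done and handed in after about 31 s of robot time; no verdict is reported.

- **Load:** I put the three heat sinks on the bench into the tray. I then lifted the bar to about 1.05 rad, by my estimate from the bar position, and let the tray back down flat.
- **Start box:** I slid the cover to its open stop and pressed the button until it bottomed out at about 22 N. I then slid the cover 85 mm back to its home stop.

**Last checks:**
- The final top picture shows all three sinks in the hopper, the tray flat and empty, and the bench clear of sinks.
- The cover ridge is within about 2 mm of where it started, and the bystanders look unmoved.
- The arm stands clear of everything.

**What disagreed or could not be seen:**
- My hinge estimate was a few mm off, so the tool force rose to about 27 N while tipping; I corrected the path by 6 mm.
- The tipping angle worked out from bar height (about 1.2 rad) and from bar x (about 1.05 rad) did not quite agree, but both are over 0.9.
- The button's return could not be seen under the closed cover.

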